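# Load the tape carriage and hold it at its click stop

### The job

On the art table, lift the pink tape roll up off its wooden spindle, lower it over the steel hub of the blue carriage so that it sits fully down, and let go of it. Then take the carriage by its black handle and slide it along the rail towards the hub end until its ball clicks into the notch at the orange clamp, and finish still gripping the handle with the carriage held still in that notch. Leave the pot, tub, plate and brush where they are.

Things in the scene. Friction and masses are not known exactly. Their poses are not given: they have to be found in the camera images.
- roll: Wound roll of pink tape with a cardboard core, axis upright: outer diameter 54 mm, bore 26 mm, 30 mm high, about 70 g. Origin at the centre of its underside, z up along its axis. Grip it across its outside.
- spindle: Fixed wooden spindle stand: base disc 80 mm across and 10 mm high, collar 32 mm across up to 24 mm, then an upright post 19 mm in diameter, its top 72 mm above the table. Origin at the centre of the underside, z up. The roll starts over the post, its underside on the collar 24 mm above the table; it must rise more than 48 mm to come clear.
- rail: Fixed aluminium slide rail 390 mm long, 40 mm wide, 16 mm high, with grey end blocks 70 mm wide and 32 mm high centred 165 mm either side of the middle. Origin under its middle on the table; its y axis runs along the rail and is the direction in which the carriage is to be slid; z up.
- carriage_slide (a joint): Position in m of the blue carriage along the rail's +y: 0 at its start stop, 0.15 at the far stop; starts in 0 to 0.02. Friction 3 to 6 N; stays where it is left. A plate 60 mm wide and 150 mm long, top 34 mm above the table; its middle lies at rail y = -0.075 + this value, marked by short yellow lines: there sits the ball. Handle 45 mm behind the middle (-y), hub 45 mm ahead (+y).
- hub_seat (a point): Centre of the roll's seat on the carriage, 44 mm above the table: top of a collar 32 mm across, from which the steel hub, 22 mm in diameter, rises 26 mm more, its top 8 mm tapered to 14 mm across. A seated roll has its underside here and is centred on the hub within 2 mm of play. Axes as the rail's.
- carriage: The blue carriage on the rail, 60 by 150 mm. Origin at its middle on its underside, 20 mm above the table; axes as the rail's.
- handle (a point): Centre of the yellow top of the black square handle post on the carriage, 95 mm above the table; the post is 22 by 22 mm with sides parallel and square to the rail and rises 61 mm from the plate. It stands 90 mm behind (-y) the hub's axis. Axes as the rail's.
- detent (a joint): How far in m the carriage's sprung ball has dropped: about 0.0006 on the plain rail, about 0.0035 fully in the V-shaped notch. From about 5 mm before the notch it eases the carriage in (the push falls to nothing); pushing on out of it takes 13 to 22 N, so stopping when the push has risen by 7 N finds the notch without leaving it. A run past can be undone by sliding back.
- notch (a joint): Where the orange clamp with the notch is set along the rail, -0.03 to 0.03 m: the ball is in the notch when the carriage value is 0.09 plus this. The clamp is tight and does not move. It shows as two orange tabs, 18 mm high, out to 48 mm either side of the rail's centre line.
- pot: Bystander: loose bright pink pot, 90 mm across, 85 mm high. Origin at the centre of its underside. Leave it.
- tub: Bystander: loose purple paint tub, 84 mm across, 100 mm high. Origin at the centre of its underside. Leave it.
- plate: Bystander: loose white plate, 120 mm across, 16 mm high. Origin at the centre of its underside. Leave it.
- brush: Bystander: loose paint brush 190 mm long, lying on the table. Origin on its underside. Leave it.
Things that resemble listed ones, but are neither listed nor needed, are in the scene too. What is shaped like the roll but purple is not meant. There is more than one size of the spindle; the one meant has the size given above.

How it is judged:
On the way, in this order (a step that is already met when the one before it is completed fails the run):
1. the roll is lifted clear of the spindle's post (z of roll in the frame of spindle above 0.073 m), for 0.1 s.
2. the roll sits fully down on the hub and is let go, the carriage not yet in the notch (z of roll in the frame of hub_seat between -0.004 and 0.004 m and horizontal distance between roll and hub_seat below 0.005 m and angle between roll's own z axis and vertical below 0.12 rad and contact force between the fingers and roll below 0.1 N and value of joint detent below 0.0013 m), for 0.2 s.
At the end, for the whole second after the job is handed in: The roll sits on the hub (underside within 4 mm of the seat, centred within 5 mm, tilt under 0.12 rad), fingers off it; the ball is over 2.4 mm down in the notch; the carriage is still (under 4 mm/s); the fingers hold it (over 2 N), grip point within 40 mm of the handle top (z of roll in the frame of hub_seat between -0.004 and 0.004 m and horizontal distance between roll and hub_seat below 0.005 m and angle between roll's own z axis and vertical below 0.12 rad and value of joint detent above 0.0024 m and velocity of joint carriage_slide between -0.004 and 0.004 m/s and contact force between the fingers and carriage above 2 N and distance between the grasp point and handle below 0.04 m and contact force between the fingers and roll below 0.1 N); the arm keeps its last pose, push and grip.
It fails at once if the pot is moved by more than 20 mm (distance of pot from where it was at the start of the episode above 0.02 m).
It fails at once if the tub is moved by more than 20 mm (distance of tub from where it was at the start of the episode above 0.02 m).
It fails at once if the plate is moved by more than 20 mm (distance of plate from where it was at the start of the episode above 0.02 m).
It fails at once if the brush is moved by more than 20 mm (distance of brush from where it was at the start of the episode above 0.02 m).
It also fails if it takes over 51 s, if anything falls off the work surface, if the arm or the gripper's body presses on something with over 40 N, if the wrist force passes 120 N, or if a joint passes its speed limit or range.

### The arm

A 6-joint arm with a two-finger parallel gripper is mounted at the origin on the work surface. World frame = base frame: x ahead of the robot, y to its left, z up, the work surface at z = 0. Lengths are in m, angles in rad, forces in N, time in s.
With the tool pointing down it reaches from about 0.225 to 0.725 m from the base axis. Payload 3.1 kg.
Tool frame: the origin (TCP) lies between the finger pads; the fingertips stand 11 mm ahead of it and the grasp point (between the pads) lies 8 mm behind it; z points along the fingers, x is the direction in which the jaws open and shut, and the axes are right-handed (so a half turn about z gives the same grasp; the last joint's range is limited). The gripper opens to 85 mm and grips with 20 to 120 N. Pads are 22 mm wide; open, the fingers measure 114 mm over their backs; the gripper's body (76 mm by 85 mm) begins 54 mm behind the grasp point. The pads swing forward as they close: fully open they stand 13 mm farther back than shut.
Start: joints at [-1.309, 0.048, 0.099, 1.622, 0, 1.443], TCP at [0.199, -0.486, 0.242] pointing down, gripper open.
Joint ranges: [-2.91, 2.91], [-0.99, 1.94], [-1.21, 1.42], [-2.12, 2.29], [-1.49, 1.47], [-3.14, 3.14]. Speed limits (rad/s): [2.79, 2.79, 3.14, 3.14, 3.14, 3.14].

### API

Orientations are given as a unit quaternion [w, x, y, z].
In Python, from station import * gives the robot as it stands.
- The arm moves only by the tool apply_moves, never from a script. Its argument "steps" is one flat list of numbers, 4 for each row, row after row: the shift along the tool's x, y, z in cm, then the turn about the tool's z in degrees. In form: [tx, ty, tz, twist, tx, ty, tz, twist, ...]. A call has 1 to 5 rows; each row is the pose to reach, as a shift and turn from the pose commanded when the call began, along the tool's axes at that moment; what a row does not reach only later rows make up. A row lasts 1/12 s, in which the tool goes at most 41.7 mm and 7.16 degrees, less where a joint would pass 70% of its speed; a pose out of reach is approached as far as the arm can. A call with a gripper value outside its range is refused whole. "grip" is the opening, from 0 (shut) to 1 (fully open), set as the call begins (left out, the last holds). The fingers move at their own pace and stop on an object; "newtons" is the grip in N (left out, the last holds). Time passes only in rows, so rows that repeat a pose let the fingers close. It gives the time, the measured TCP pose, the force and the opening at its end, in the units of the state.
- get_state(): the state, without advancing time (a new reading comes with each control period).
- get_image(name): name is "scene" or "side" or "wrist"; returns the picture (400x640x3 uint8, blue, green, red); there is no depth.
- camera_info(name): a dict with "K" (3x3 intrinsics, pixels), "k1" (the pictures are not rectified: a ray, as slopes to the right and down, at radius r is drawn at 1 + k1 r^2 times it, then the intrinsics apply), "rvec" (rotation vector, rad) and "tvec" (3), from world to camera coordinates, as OpenCV has them. Camera axes: x right, y down, z forward; pixel columns grow to the right and rows downward; lengths in m; the calibration is good to about 2 mm. A picture is of the moment at which its call begins: read the wrist's pose just before it. camera_info takes no time and is no camera call; for the wrist camera it gives the pose at the moment of the call.
- close_job(): hands the job in, once; it reports no verdict.
Trained networks look in the newest picture that a camera, given by its name, has taken for a name from the list of things; names that differ only in an ending like _2 or _b are one class to them, and where a whole thing is asked for, a point or a joint stands for the part that bears it (a point fixed in the world has none). Each returns a list of dicts, best first, with "score" (0 to 1); they miss things now and then, are a little off and sometimes report something else, mostly with a low value. They report only what shows in the picture. A call takes as long as a camera call. They do not tell look-alikes from the thing itself.
- recognise(thing, camera): "point" ([column, row] in pixels, amid what is visible of it).
- regions_of(thing, camera): "mask" (400x640 bool, what is visible of it) and "point" ([column, row] in pixels, amid what is visible of it).
The state is a dict: "clock": time; "joint_pos": joint angles; "joint_vel": joint speeds; "joint_efforts": joint torques, N m; "tcp_pos": TCP position; "ee_rot": TCP orientation; "contact_force": force on the tool from outside, world axes, zero at the start; "torque": the same for the moment, N m; "opening": finger opening in m.
Only numpy, scipy, OpenCV 4.12 (cv2) and the standard library are available. Lean on these libraries where they do the work, as an engineer would, in place of code of your own. Each camera call takes 0.05 s, during which the arm holds its last target.

## Working session

There is one attempt and no reset: what is moved stays moved. The work goes in short steps, Python scripts to look and compute and a tool call to move; the robot and the scene stay as the last step left them, time stands still between calls to the robot, and variables do not carry over. Pictures are saved under pics/ and viewed, and the job is handed in when it is done.

Besides the shell and the picture viewer there is one more tool, called after "Request:" as name(argument=value, ...), one argument or row to a line, values as JSON. apply_moves: Moves the arm, as the interface text tells. Its arguments: {"type":"object","properties":{"steps":{"type":"array"},"grip":{"type":"number"},"newtons":{"type":"number"}},"required":["steps"]}

```bash
mkdir -p pics; ls
python3 - <<'E'
from station import *
import cv2
print(get_state())
for n in ("scene","side","wrist"):
    print(n,camera_info(n)); cv2.imwrite(f"pics/{n}0.png",get_image(n))
E
```

```text
pics
{'clock': 0.0, 'joint_pos': array([-1.30882572e+00,  4.87382338e-02,  9.75827547e-02,  1.62196301e+00,
        9.43821010e-06,  1.44300017e+00]), 'joint_vel': array([ 8.01435966e-04, -1.21922848e-03,  1.68011889e-05,  2.69210410e-04,
        1.64653619e-03,  7.18206072e-04]), 'joint_efforts': array([ 6.68548346e-04, -3.38781130e+01,  3.20015502e+01,  2.02979537e-02,
       -5.26762463e-06,  6.29204678e-06]), 'tcp_pos': array([ 0.19932869, -0.48506785,  0.24111605]), 'ee_rot': array([-7.67675751e-04,  8.30653603e-01, -5.56788330e-01, -8.71092531e-04]), 'contact_force': array([-0.04972013,  0.40532995, -0.15309211]), 'torque': array([-0.00151797,  0.01475398,  0.01462159]), 'opening': 0.08545587839507425}
scene {'K': array([[410.38443641,   0.        , 320.23833128],
       [  0.        , 410.38443641, 200.71894567],
       [  0.        ,   0.        ,   1.        ]]), 'k1': -0.10887964120446987, 'rvec': array([ 1.55167477,  2.14022063, -0.76965907]), 'tvec': array([ 0.20050346, -0.36304934,  1.70155492])}
side {'K': array([[375.3391805 ,   0.        , 322.80049182],
       [  0.        , 375.3391805 , 202.63672649],
       [  0.        ,   0.        ,   1.        ]]), 'k1': -0.010918809000696039, 'rvec': array([ 0.88034671, -2.47636206,  1.10904403]), 'tvec': array([0.4465806 , 0.30289975, 0.85017837])}
wrist {'K': array([[280.13542784,   0.        , 314.55663976],
       [  0.        , 280.13542784, 196.66268916],
       [  0.        ,   0.        ,   1.        ]]), 'k1': -0.0300387454618681, 'rvec': array([-2.39168966,  1.6045232 ,  0.24631014]), 'tvec': array([-0.52375083, -0.03711602,  0.38005129])}
```

View pics/scene0.png

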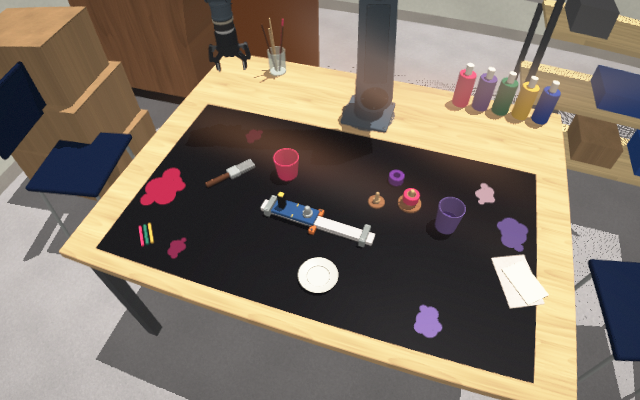

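View pics/side0.png

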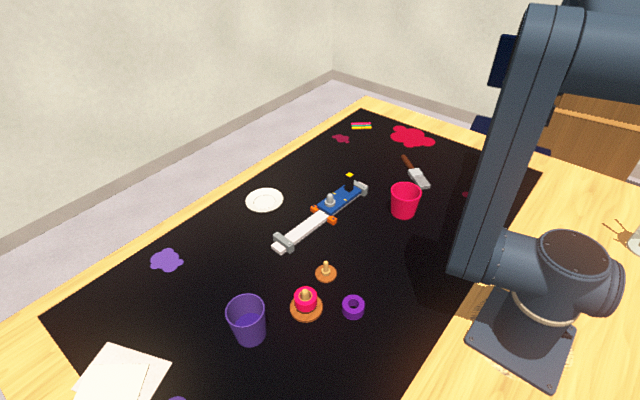

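View pics/wrist0.png

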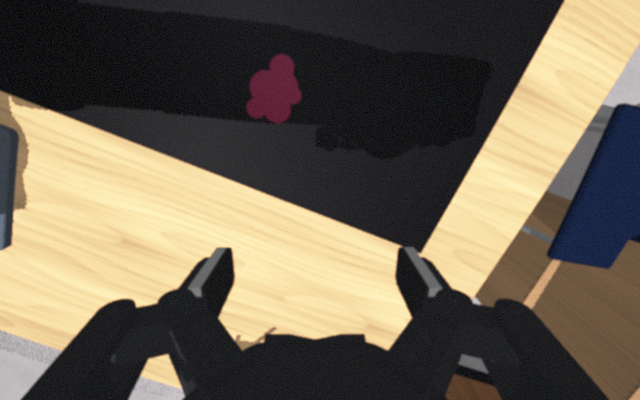

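The scene shows the roll on its spindle at about (411,197), the handle at (282,198), the hub at (308,211) and the orange tabs at (321,213)/(313,229). The side view shows the roll at (305,298), hub (330,200) and handle (349,178).

```bash
cat > h.py <<'E'
from station import *
import numpy as np, cv2
from scipy.optimize import least_squares
def dist(ci): return np.array([ci['k1'],0,0,0,0.])
def proj(ci,P):
    return cv2.projectPoints(np.atleast_2d(np.array(P,float)),ci['rvec'],ci['tvec'],ci['K'],dist(ci))[0][:,0]
def onz(ci,px,z):
    u=cv2.undistortPoints(np.array([[px]],float),ci['K'],dist(ci))[0,0]
    R=cv2.Rodrigues(ci['rvec'])[0]; c=-R.T@ci['tvec']; d=R.T@np.array([u[0],u[1],1]); return c+d*(z-c[2])/d[2]
def tri(cis,pxs):
    f=lambda p: np.concatenate([proj(c,p)[0]-q for c,q in zip(cis,pxs)])
    r=least_squares(f,[.5,0,.05]); return r.x,np.abs(r.fun).max()
E
python3 - <<'E'
from h import *
import pickle
out={}
for n in ("scene","side"):
    im=get_image(n); ci=camera_info(n)
    cv2.imwrite(f"pics/{n}_big.png",cv2.resize(im[120:320,220:500] if n=="scene" else im[150:360,200:480],None,fx=2.85,fy=2.85,interpolation=cv2.INTER_CUBIC))
    for t in ("roll","spindle","handle","hub_seat","notch","rail","carriage"):
        r=regions_of(t,n)
        out[n,t]=[(d['score'],d['point'],d['mask']) for d in r]
        for d in r[:3]:
            print(n,t,round(d['score'],2),np.round(d['point'],1),d['mask'].sum(),np.round(onz(ci,d['point'],0.04),3)[:2])
pickle.dump(out,open('o.pkl','wb'))
E
```

```text
scene roll 0.73 [406.9 198. ] 236 [0.437 0.238]
scene roll 0.55 [395.9 174.4] 181 [0.343 0.181]
scene spindle 0.69 [291.7 211.1] 825 [ 0.607 -0.108]
scene spindle 0.65 [407.7 202.8] 280 [0.457 0.244]
scene spindle 0.59 [375.8 202.4] 180 [0.488 0.143]
scene handle 0.64 [294. 211.] 841 [ 0.604 -0.101]
scene hub_seat 0.72 [296.7 214.4] 843 [ 0.614 -0.088]
scene notch 0.55 [315.1 226.8] 72 [ 0.642 -0.015]
scene rail 0.9 [309.4 215.7] 1845 [ 0.607 -0.047]
scene rail 0.19 [407.2 206.3] 286 [0.472 0.245]
scene carriage 0.6 [292.8 211.3] 783 [ 0.606 -0.104]
scene carriage 0.38 [407.6 199.4] 189 [0.443 0.241]
side roll 0.88 [304.3 297.3] 414 [0.429 0.249]
side roll 0.68 [353.5 307.2] 460 [0.323 0.198]
side spindle 0.75 [306.1 312. ] 486 [0.4   0.276]
side spindle 0.62 [325.3 271.2] 330 [0.44  0.158]
side spindle 0.4 [304.  299.3] 418 [0.426 0.254]
side handle 0.8 [341.3 195.6] 792 [ 0.586 -0.101]
side hub_seat 0.83 [339.7 196.3] 876 [ 0.588 -0.095]
side notch 0.43 [331.7 218.8] 105 [ 0.545 -0.001]
side rail 0.69 [322.4 213.9] 2065 [ 0.579 -0.   ]
side carriage 0.86 [341.7 198.9] 799 [ 0.576 -0.089]
```

View pics/scene_big.png

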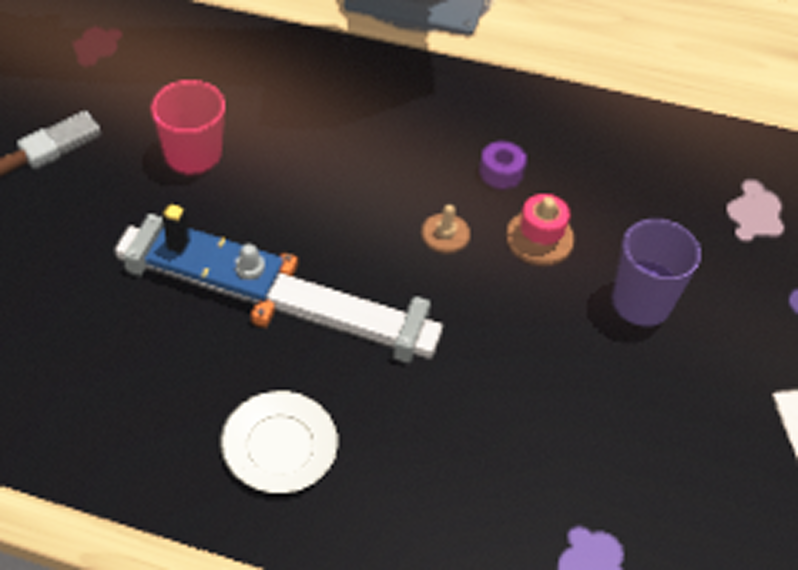

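View pics/side_big.png

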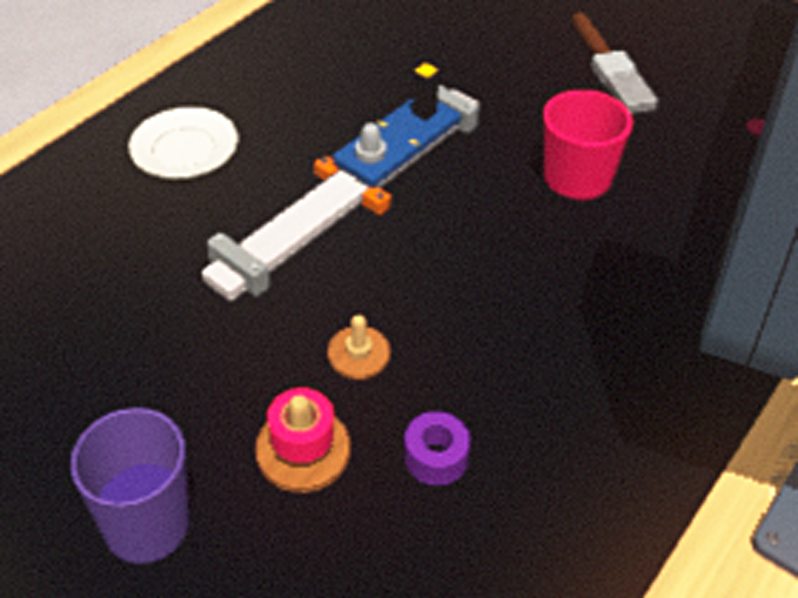

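Run:
```python
from h import *
A=camera_info("scene");B=camera_info("side")
S=lambda u,v:(220+(u+.5)/2.85-.5,120+(v+.5)/2.85-.5); D=lambda u,v:(200+(u+.5)/2.85-.5,150+(v+.5)/2.85-.5)
for n,a,b,z in [("handle",(174,212),(427,70),.095),("hubtop",(249,246),(371,126),.07),("posttop",(547,200),(299,398),.072),("rolltop",(547,216),(302,418),.054),
 ("yel1",(221,242),(414,142),.034),("yel2",(205,272),(382,124),.034),("tabL",(289,260),(377,197),.018),("tabR",(263,308),(325,165),.018),
 ("tub",(660,248),(130,452),.1),("purp",(503,158),(437,435),.03)]:
    a=S(*a);b=D(*b); t,e=tri([A,B],[a,b]); print(n,np.round(onz(A,a,z),3)[:2],np.round(onz(B,b,z),3)[:2],np.round(t,3),round(e,1))
```

```text
handle [ 0.592 -0.147] [ 0.59  -0.145] [ 0.591 -0.147  0.093] 0.1
hubtop [ 0.594 -0.058] [ 0.597 -0.057] [ 0.596 -0.057  0.072] 0.3
posttop [0.426 0.246] [0.428 0.248] [0.427 0.248 0.073] 0.3
rolltop [0.434 0.251] [0.422 0.252] [0.426 0.249 0.046] 0.5
yel1 [ 0.571 -0.102] [ 0.57  -0.099] [ 0.571 -0.101  0.033] 0.3
yel2 [ 0.618 -0.104] [ 0.616 -0.101] [ 0.618 -0.104  0.032] 0.3
tabL [ 0.561 -0.023] [ 0.559 -0.019] [ 0.56  -0.022  0.016] 0.3
tabR [ 0.634 -0.029] [ 0.634 -0.023] [ 0.635 -0.027  0.016] 0.6
tub [0.481 0.377] [0.48  0.378] [0.48  0.378 0.099] 0.1
purp [0.337 0.182] [0.335 0.182] [0.336 0.182 0.029] 0.1
```

```bash
cat >> h.py <<'E'
from scipy.spatial.transform import Rotation as Ro
def goal(x,y,z,yawdeg):
    s=get_state(); q=s['ee_rot']; R=Ro.from_quat([q[1],q[2],q[3],q[0]]).as_matrix()
    yaw=np.degrees(np.arctan2(R[1,0],R[0,0])); d=R.T@(np.array([x,y,z])-s['tcp_pos'])*100
    print("t",round(s['clock'],2),"pos",np.round(s['tcp_pos'],4),"yaw",round(yaw,2),"tilt",np.round(R[2],4)); print("shift cm",np.round(d,2),"twist",round(-((yawdeg-yaw+180)%360-180),2),"F",np.round(s['contact_force'],1),"op",s['opening'])
E
python3 - <<'E'
from h import *
A=camera_info("scene");S=lambda u,v:(220+(u+.5)/2.85-.5,120+(v+.5)/2.85-.5)
print(onz(A,S(188,102),.085))
goal(.427,.248,.15,-3.5)
E
```

```text
[ 0.41550063 -0.20007893  0.085     ]
t 0.95 pos [ 0.1995 -0.4856  0.2423] yaw -67.67 tilt [ 1.e-04 -0.e+00 -1.e+00]
shift cm [-59.22 -48.92   9.23] twist -64.17 F [-0.3 -0.5  0.3] op 0.08525760066897603
```

Request:
apply_moves(
  steps=[-2.9,-2.4,0,-7,-5.8,-4.8,0,-14,-8.7,-7.2,0,-21,-11.6,-9.6,0,-28,-14.5,-12,0,-35],
  grip=1,
)

```text
clock: 1.37
tcp_pos: [0.2555, -0.3043, 0.2423]
ee_rot: [-0.0, 0.96, -0.279, 0.0]
contact_force: [0.9, 0.6, 0.6]
opening: 0.0851
```

```bash
python3 -c "
from h import *
goal(.427,.248,.15,-3.5)"
```

```text
t 1.37 pos [ 0.2555 -0.3043  0.2423] yaw -32.38 tilt [ 4.e-04 -2.e-04 -1.e+00]
shift cm [-15.1  -55.83   9.23] twist -28.88 F [0.9 0.6 0.6] op 0.08505527424660117
```

Request:
apply_moves(
  steps=[-1,-3.8,0.4,-6,-2,-7.6,0.8,-12,-3,-11.4,1.2,-18,-4,-15.2,1.6,-24,-5,-19,2,-29],
)

```text
clock: 1.78
tcp_pos: [0.316, -0.1173, 0.2224]
ee_rot: [0.0, 1.0, -0.03, 0.001]
contact_force: [1.5, -0.2, 0.2]
opening: 0.0852
```

```bash
python3 -c "
from h import *
goal(.427,.248,.15,-3.5)"
```

```text
t 1.78 pos [ 0.316  -0.1173  0.2224] yaw -3.44 tilt [ 1.5e-03  7.0e-04 -1.0e+00]
shift cm [  8.87 -37.14   7.23] twist 0.06 F [ 1.5 -0.2  0.2] op 0.08524318764410618
```

Request:
apply_moves(
  steps=[0.8,-3.6,0.6,0,1.6,-7.2,1.2,0,2.4,-10.8,1.8,0,3.2,-14.4,2.4,0,4,-18,3,0],
)

```text
clock: 2.2
tcp_pos: [0.3675, 0.0601, 0.1924]
ee_rot: [0.0, 0.999, -0.032, 0.001]
contact_force: [0.6, -1.0, -0.3]
opening: 0.0853
```

Request:
apply_moves(
  steps=[1,-3.8,0.6,0,2,-7.6,1.2,0,3,-11.4,1.8,0,4,-15.2,2.4,0,4.9,-19,3,0],
)

```text
clock: 2.62
tcp_pos: [0.4286, 0.2468, 0.1621]
ee_rot: [-0.0, 0.999, -0.032, 0.0]
contact_force: [0.7, -1.1, 0.9]
opening: 0.0857
```

Run:
```python
from h import *
goal(.427,.248,.15,-3.5)
ci=camera_info("wrist"); im=get_image("wrist"); cv2.imwrite("pics/w1.png",im)
goal(.427,.248,.15,-3.5)
print(ci, proj(ci,[(.427,.248,.072),(.427,.248,.054)]))
```

```text
t 2.62 pos [0.4286 0.2468 0.1621] yaw -3.62 tilt [ 8.e-04 -1.e-04 -1.e+00]
shift cm [-0.17 -0.11  1.21] twist -0.12 F [ 0.7 -1.1  0.9] op 0.08566242392825875
t 2.67 pos [0.4297 0.2526 0.1593] yaw -3.38 tilt [-0.0012 -0.0056 -1.    ]
shift cm [-0.24  0.48  0.93] twist 0.12 F [ 3.   4.4 -0.4] op 0.08550788883204696
{'K': array([[280.13542784,   0.        , 314.55663976],
       [  0.        , 280.13542784, 196.66268916],
       [  0.        ,   0.        ,   1.        ]]), 'k1': -0.0300387454618681, 'rvec': array([-2.83463693,  0.09172432,  0.00986557]), 'tvec': array([-0.4129278 ,  0.24711876,  0.38514018])} [[311.55140195 204.10647619]
 [311.6973044  197.58353124]]
```

View pics/w1.png

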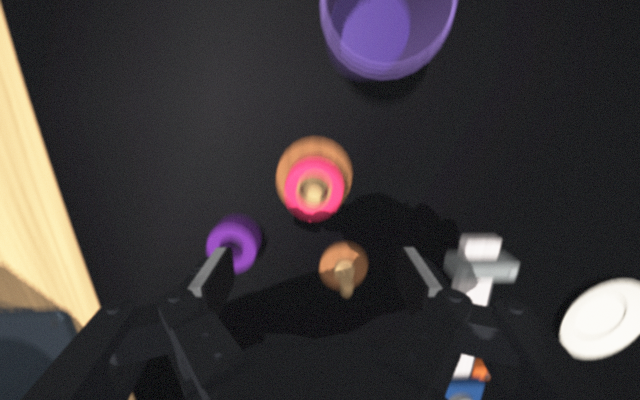

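The wrist view shows the roll at about (315,190), but blurred because the arm was still moving, so I'll retake it at rest.

Run:
```python
from h import *
get_image("wrist"); get_image("wrist")
ci=camera_info("wrist"); im=get_image("wrist")
goal(.427,.248,.15,-3.5)
print(proj(ci,[(.427,.248,.072),(.427,.248,.054)]))
cv2.imwrite("pics/w2.png",cv2.resize(im[100:300,200:450],None,fx=3,fy=3,interpolation=cv2.INTER_CUBIC))
```

```text
t 2.82 pos [0.4277 0.2451 0.1615] yaw -3.53 tilt [-0.0019  0.0014 -1.    ]
shift cm [-0.09 -0.28  1.15] twist -0.03 F [-0.1 -0.5 -0.2] op 0.08506858460903591
[[312.97297578 204.03349467]
 [313.09659737 197.44747454]]
```

View pics/w2.png

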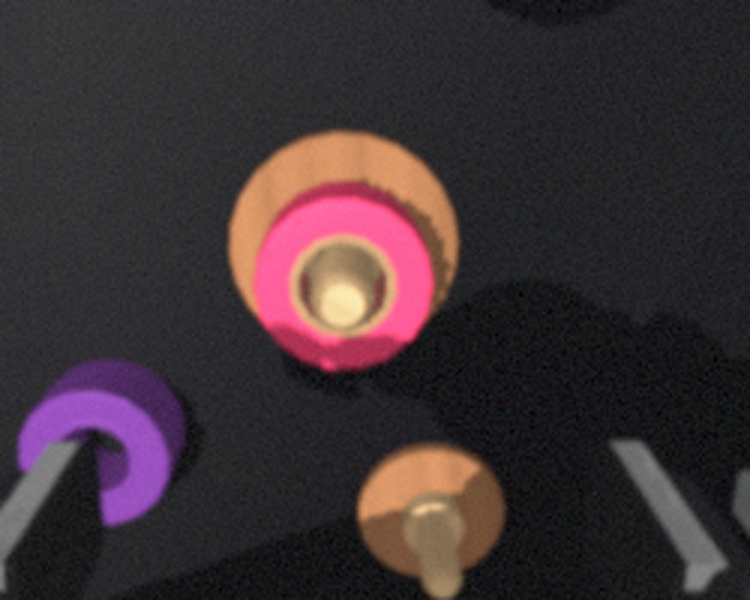

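Run:
```python
from h import *
get_image("wrist")
ci=camera_info("wrist")
print(onz(ci,(314,200.7),.072),onz(ci,(314.5,194.1),.054))
goal(.429,.2505,.039,-3.5)
```

```text
[0.42840502 0.2482582  0.072     ] [0.42885651 0.24847861 0.054     ]
t 2.87 pos [0.4279 0.2443 0.1621] yaw -3.63 tilt [-8.e-04  1.e-03 -1.e+00]
shift cm [ 0.08 -0.63 12.31] twist -0.13 F [-0.5 -0.3 -0. ] op 0.084945292974542
```

Request:
apply_moves(
  steps=[0.05,-0.35,2.3,0,0.05,-0.35,4.6,0,0.05,-0.35,6.5,0,0.05,-0.35,7.5,0,0.05,-0.35,7.5,0],
)

```text
clock: 3.28
tcp_pos: [0.4272, 0.246, 0.0852]
ee_rot: [0.001, 0.999, -0.033, -0.002]
contact_force: [-1.0, 0.3, 0.9]
opening: 0.0856
```

Run:
```python
from h import *
for i in range(3):
  im=get_image("side");goal(.4285,.2485,.039,-3.5)
cv2.imwrite("pics/s2.png",im[180:380,180:500])
cv2.imwrite("pics/w3.png",get_image("wrist"))
```

```text
t 3.33 pos [0.4283 0.2467 0.0869] yaw -3.77 tilt [-1.5e-03  9.0e-04 -1.0e+00]
shift cm [ 0.02 -0.19  4.79] twist -0.27 F [-0.  -0.8 -0.3] op 0.08548335172405742
t 3.38 pos [0.4293 0.2473 0.0882] yaw -3.75 tilt [ 8.e-04 -3.e-04 -1.e+00]
shift cm [-0.09 -0.11  4.92] twist -0.25 F [0.6 0.2 0.6] op 0.08519084253357272
t 3.43 pos [0.43   0.2477 0.0889] yaw -3.73 tilt [ 0.0022 -0.001  -1.    ]
shift cm [-0.16 -0.06  4.99] twist -0.23 F [ 0.8  1.1 -1. ] op 0.08557349833499825
```

View pics/s2.png

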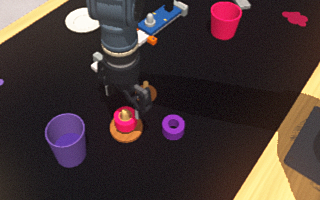

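View pics/w3.png

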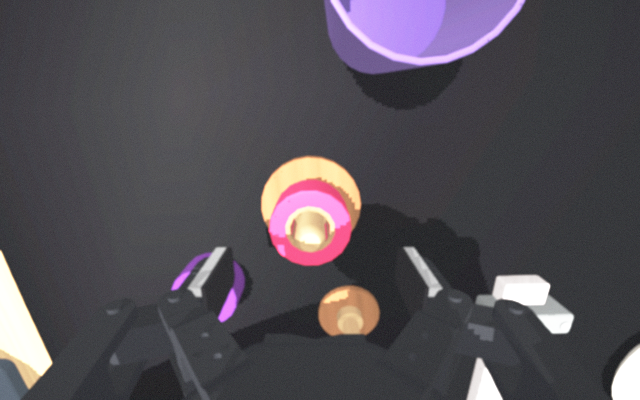

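Run:
```python
from h import *
c=[]
for i in range(4):
  get_image("wrist"); ci=camera_info("wrist"); c.append(np.r_[onz(ci,(310.5,228.5),.072),onz(ci,(310.5,223.5),.054),get_state()['tcp_pos']])
print(np.round(c,4)); print(np.mean(c,0)); goal(.4285,.2485,.039,-3.5)
```

```text
[[0.4294 0.2595 0.072  0.4289 0.2551 0.054  0.4304 0.2482 0.0893]
 [0.4293 0.2597 0.072  0.4289 0.2552 0.054  0.4303 0.2483 0.0892]
 [0.4291 0.2598 0.072  0.4287 0.2554 0.054  0.4301 0.2484 0.0889]
 [0.4289 0.26   0.072  0.4285 0.2555 0.054  0.4299 0.2483 0.0886]]
[0.42920592 0.25975997 0.072      0.42873279 0.25530452 0.054
 0.43016614 0.24832213 0.0889894 ]
t 3.68 pos [0.4299 0.2483 0.0886] yaw -3.67 tilt [ 0.0021 -0.001  -1.    ]
shift cm [-0.15 -0.    4.96] twist -0.17 F [ 0.2 -0.2 -0.3] op 0.08522504749516763
```

Run:
```python
from h import *
im=get_image("wrist"); ci=camera_info("wrist")
pr=proj(ci,[(.4285,.2485,.072),(.4285,.2485,.054)]); print(pr)
big=cv2.resize(im[130:290,230:400],None,fx=4,fy=4,interpolation=cv2.INTER_CUBIC)
for x,y in pr: cv2.circle(big,(int((x-230+.5)*4),int((y-130+.5)*4)),4,(255,255,0),1)
for a in np.linspace(0,2*np.pi,60):
  for r,z,cc in ((.027,.054,(0,255,0)),(.04,.01,(255,255,255)),(.0095,.072,(255,0,0))):
    x,y=proj(ci,[(.4285+r*np.cos(a),.2485+r*np.sin(a),z)])[0]; cv2.circle(big,(int((x-229.5)*4),int((y-129.5)*4)),1,cc,-1)
cv2.imwrite("pics/w4.png",big)
```

```text
[[311.46846392 246.52705196]
 [311.65753254 233.52977104]]
```

View pics/w4.png

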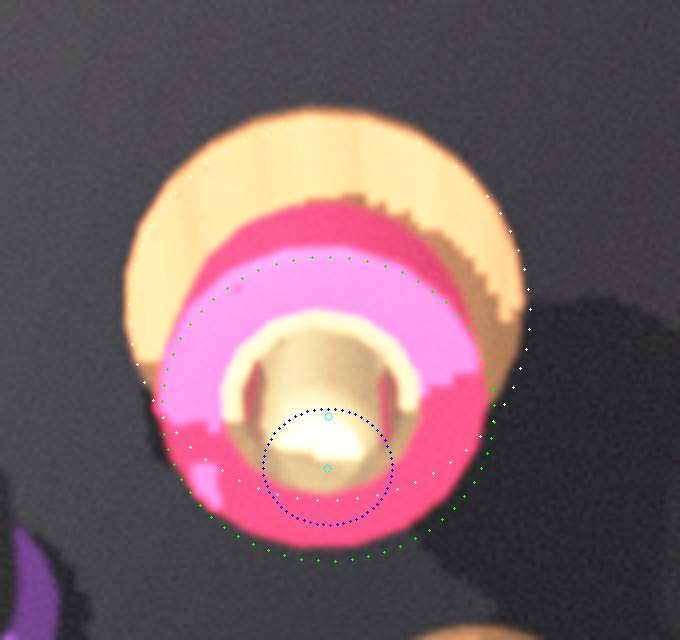

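Wrist overlay: the model rings lie about 2–3 mm short of the roll in y. I take the roll as (0.428, 0.250).

Request:
apply_moves(
  steps=[-0.2,-0.15,1.5,0,-0.2,-0.15,3,0,-0.2,-0.15,4.2,0,-0.2,-0.15,4.9,0,-0.2,-0.15,4.9,0],
)

```text
clock: 4.15
tcp_pos: [0.4255, 0.249, 0.0362]
ee_rot: [0.001, 0.999, -0.032, -0.002]
contact_force: [-0.2, -0.0, -0.5]
opening: 0.0854
```

Request:
apply_moves(
  steps=[0,0,0,0,0,0,0,0,0,0,0,0,0,0,0,0,0,0,0,0],
  grip=0,
  newtons=35,
)

```text
clock: 4.57
tcp_pos: [0.4282, 0.2501, 0.0396]
ee_rot: [-0.001, 0.999, -0.032, 0.001]
contact_force: [-1.0, 0.7, 3.5]
opening: 0.0523
```

Request:
apply_moves(
  steps=[0,0,0,0,0,0,0,0,0,0,0,0,0,0,0,0,0,0,0,0],
)

```text
clock: 4.98
tcp_pos: [0.4282, 0.2501, 0.0396]
ee_rot: [-0.001, 0.999, -0.032, 0.001]
contact_force: [-0.1, -0.2, 5.6]
opening: 0.0524
```

Run:
```python
from h import *
cv2.imwrite("pics/w5.png",get_image("wrist"))
for i in range(3): get_image("wrist");goal(.428,.25,.039,-3.5)
```

```text
t 5.08 pos [0.4282 0.2501 0.0397] yaw -3.67 tilt [ 0.0024 -0.0012 -1.    ]
shift cm [-0.02  0.01  0.07] twist -0.17 F [-0.3  0.5  5.9] op 0.052807010648950256
t 5.13 pos [0.4282 0.2501 0.0396] yaw -3.67 tilt [ 0.0024 -0.0011 -1.    ]
shift cm [-0.02  0.01  0.06] twist -0.17 F [ 0.3 -0.8  6.1] op 0.05255223446320636
t 5.18 pos [0.4282 0.2501 0.0396] yaw -3.67 tilt [ 0.0024 -0.0012 -1.    ]
shift cm [-0.02  0.01  0.06] twist -0.17 F [-0.2  0.9  6. ] op 0.0527549584015591
```

View pics/w5.png

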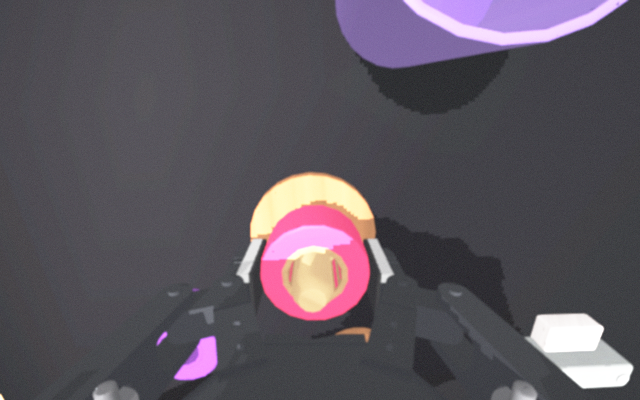

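Request:
apply_moves(
  steps=[0,0,-0.8,0,0,0,-2,0,0,0,-4,0,0,0,-6.5,0,0,0,-9,0],
)

```text
clock: 5.6
tcp_pos: [0.4261, 0.2493, 0.1289]
ee_rot: [0.001, 0.999, -0.032, -0.001]
contact_force: [0.6, -0.0, -0.9]
opening: 0.0527
```

Request:
apply_moves(
  steps=[0,0,-0.8,0,0,0,-1,0,0,0,-1,0,0,0,-1,0],
)

```text
clock: 5.93
tcp_pos: [0.4262, 0.2493, 0.1368]
ee_rot: [0.001, 0.999, -0.032, -0.001]
contact_force: [-0.3, 0.4, -1.1]
opening: 0.0525
```

Run:
```python
from h import *
im=get_image("wrist");cv2.imwrite("pics/w6.png",im)
goal(.595,-.057,.14,-3.5)
ci=camera_info("side"); im=get_image("side"); cv2.imwrite("pics/s6.png",im[150:350,180:500])
```

```text
t 5.98 pos [0.426  0.2492 0.1363] yaw -3.67 tilt [-0.0032  0.0016 -1.    ]
shift cm [18.83 29.48 -0.38] twist -0.17 F [ 0.1  0.4 -1. ] op 0.05247015309443921
```

View pics/w6.png

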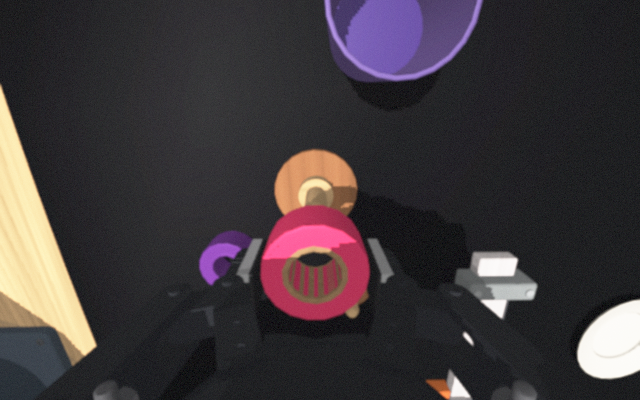

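View pics/s6.png

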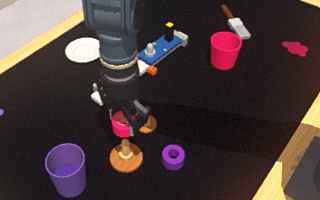

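Run:
```python
from h import *
g=[]
for i in range(3):
  get_image("wrist");ci=camera_info("wrist");s=get_state();q=s['ee_rot'];R=Ro.from_quat([q[1],q[2],q[3],q[0]]).as_matrix()
  g.append(R.T@(onz(ci,(315,272),s['tcp_pos'][2]+.0144)-s['tcp_pos']))
print(np.round(g,4))
goal(.595,-.12,.15,-3.5)
```

```text
[[ 0.0008 -0.0025 -0.0144]
 [ 0.0008 -0.0024 -0.0144]
 [ 0.0007 -0.0025 -0.0144]]
t 6.18 pos [0.4263 0.2493 0.1369] yaw -3.67 tilt [-0.0024  0.0012 -1.    ]
shift cm [19.19 35.78 -1.31] twist -0.17 F [ 0.3 -0.8 -1.8] op 0.052655032524177144
```

Request:
apply_moves(
  steps=[0.8,1.5,-0.4,0,2.2,4.2,-0.8,0,3.8,7.2,-1.3,0,5.5,10.2,-1.3,0,7.2,13.4,-1.3,0],
)

```text
clock: 6.6
tcp_pos: [0.4909, 0.1104, 0.1513]
ee_rot: [-0.0, 1.0, -0.031, 0.0]
contact_force: [0.9, -0.2, 0.1]
opening: 0.0524
```

Request:
apply_moves(
  steps=[1.7,3.2,0,0,3.4,6.4,0,0,5.1,9.6,0,0,6.8,12.8,0,0,8.3,15.6,0,0],
)

```text
clock: 7.02
tcp_pos: [0.5636, -0.0519, 0.1506]
ee_rot: [0.0, 0.999, -0.032, -0.0]
contact_force: [0.3, 1.4, -0.9]
opening: 0.0526
```

Request:
apply_moves(
  steps=[1.3,2.4,0,0,2.3,4.3,0,0,3,5.8,0,0,3.4,6.6,0,0,3.4,6.6,0,0],
)

```text
clock: 7.43
tcp_pos: [0.5931, -0.1193, 0.1504]
ee_rot: [0.0, 0.999, -0.033, -0.0]
contact_force: [0.2, -0.0, -1.3]
opening: 0.0525
```

Run:
```python
from h import *
get_image("wrist");get_image("wrist");get_image("wrist");im=get_image("wrist");cv2.imwrite("pics/w7.png",im)
ci=camera_info("wrist");goal(.595,-.12,.15,-3.5)
big=cv2.resize(im[80:240,220:420],None,fx=4,fy=4,interpolation=cv2.INTER_CUBIC)
for r,z,cc in ((.007,.070,(0,255,0)),(.016,.044,(0,0,255)),):
  for a in np.linspace(0,2*np.pi,40):
    x,y=proj(ci,[(.595+r*np.cos(a),-.057+r*np.sin(a),z)])[0]; cv2.circle(big,(int((x-219.5)*4),int((y-79.5)*4)),1,cc,-1)
cv2.imwrite("pics/w7b.png",big)
```

```text
t 7.63 pos [ 0.5926 -0.1164  0.1512] yaw -3.6 tilt [-7.e-04 -7.e-04 -1.e+00]
shift cm [0.27 0.34 0.12] twist -0.1 F [ 1.1  0.4 -0.8] op 0.05243828179788947
```

View pics/w7.png

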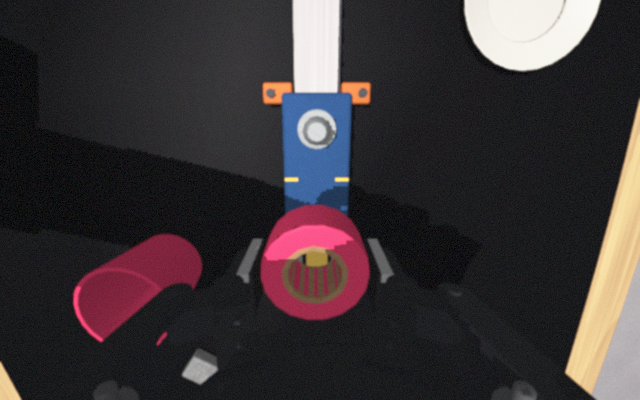

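View pics/w7b.png

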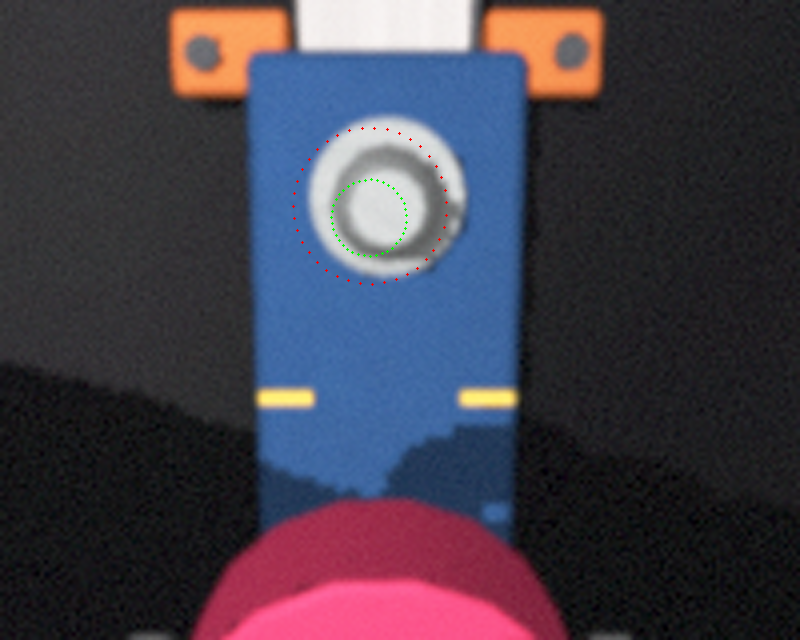

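The wrist view shows the hub collar centred at about (316.5,128.5) px, the rail square to the tool, and the roll held with its bore visible at (315,272).

Run:
```python
from h import *
for i in range(4):
  get_image("wrist");ci=camera_info("wrist");s=get_state();q=s['ee_rot'];R=Ro.from_quat([q[1],q[2],q[3],q[0]]).as_matrix()
  T=s['tcp_pos']
  rel=lambda P:np.round((R.T@(P-T))[:2]*1000,1)
  print(np.round(T,4),rel(onz(ci,(316.5,128.5),.044)),rel(onz(ci,(316,131.5),.07)),rel(onz(ci,(315,272),T[2]+.0144)),onz(ci,(316.5,128.5),.044))
im=get_image("wrist");cv2.imwrite("pics/w8.png",cv2.resize(im[80:330,220:420],None,fx=3,fy=3)[:600])
```

```text
[ 0.5926 -0.1164  0.1513] [  2.5 -61.7] [  1.9 -61.3] [ 0.8 -2.5] [ 0.59892504 -0.05486926  0.044     ]
[ 0.5927 -0.1164  0.1515] [  2.5 -61.7] [  1.9 -61.3] [ 0.8 -2.4] [ 0.59903334 -0.05495672  0.044     ]
[ 0.5928 -0.1166  0.1515] [  2.5 -61.7] [  1.9 -61.3] [ 0.8 -2.5] [ 0.59913175 -0.05510049  0.044     ]
[ 0.5929 -0.1167  0.1515] [  2.5 -61.7] [  1.9 -61.3] [ 0.8 -2.5] [ 0.5992138  -0.05527125  0.044     ]
```

View pics/w8.png

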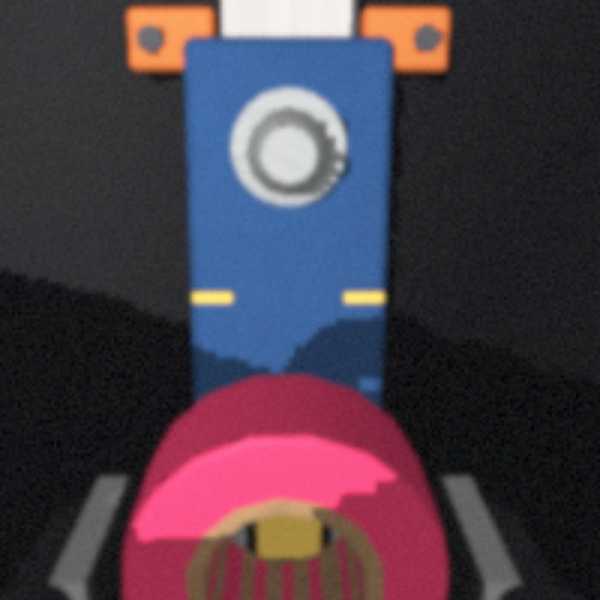

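Request:
apply_moves(
  steps=[0.1,-1.5,0,0,0.1,-3.5,0,0,0.15,-5.2,0,0,0.15,-5.9,0,0,0.15,-5.9,0,0],
)

```text
clock: 8.3
tcp_pos: [0.5983, -0.0566, 0.1514]
ee_rot: [-0.0, 1.0, -0.03, 0.0]
contact_force: [0.1, 0.1, -0.4]
opening: 0.0527
```

Request:
apply_moves(
  steps=[0,0,1.5,0,0,0,3,0,0,0,4.5,0,0,0,5.5,0,0,0,5.5,0],
)

```text
clock: 8.72
tcp_pos: [0.5962, -0.059, 0.0931]
ee_rot: [-0.0, 0.999, -0.032, -0.003]
contact_force: [-0.8, 0.1, -2.4]
opening: 0.0531
```

Run:
```python
from h import *
for i in range(3): get_image("wrist")
im=get_image("wrist"); goal(.5958,-.058,.0596,-3.5)
cv2.imwrite("pics/w9.png",im)
im=get_image("side"); cv2.imwrite("pics/s9.png",cv2.resize(im[120:270,230:430],None,fx=4,fy=4,interpolation=cv2.INTER_CUBIC))
im=get_image("scene"); cv2.imwrite("pics/c9.png",cv2.resize(im[130:280,230:430],None,fx=4,fy=4,interpolation=cv2.INTER_CUBIC))
```

```text
t 8.92 pos [ 0.599  -0.0593  0.0975] yaw -3.68 tilt [ 1.9e-03  4.0e-04 -1.0e+00]
shift cm [-0.34 -0.11  3.79] twist -0.18 F [0.8 0.4 0.1] op 0.052681709260165466
```

View pics/w9.png

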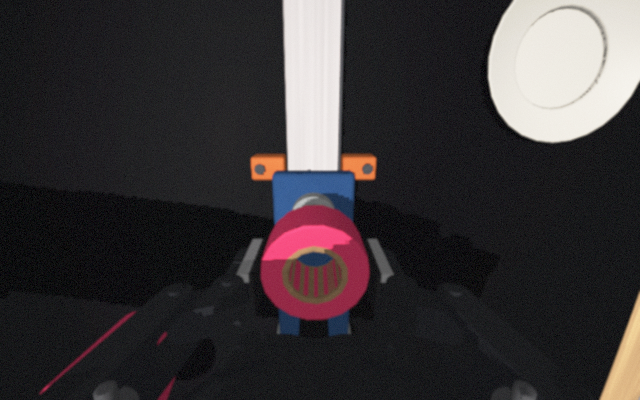

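View pics/s9.png

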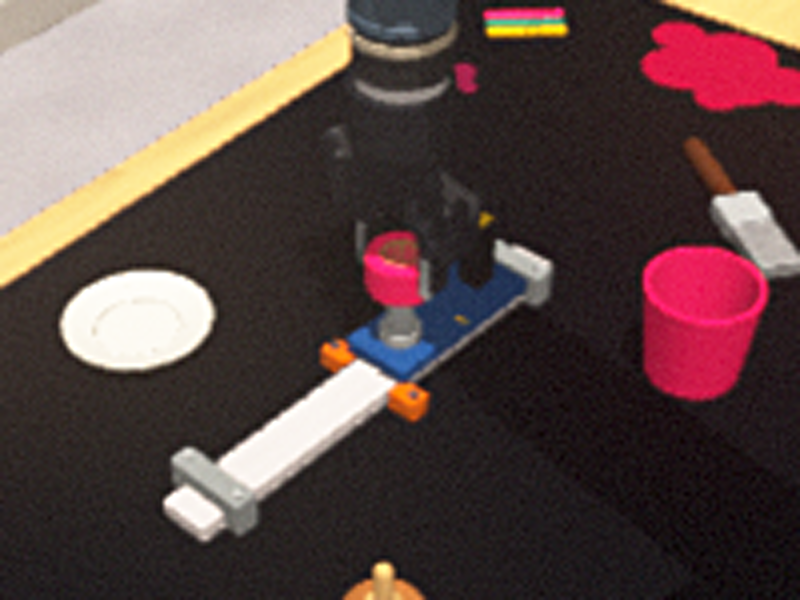

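View pics/c9.png

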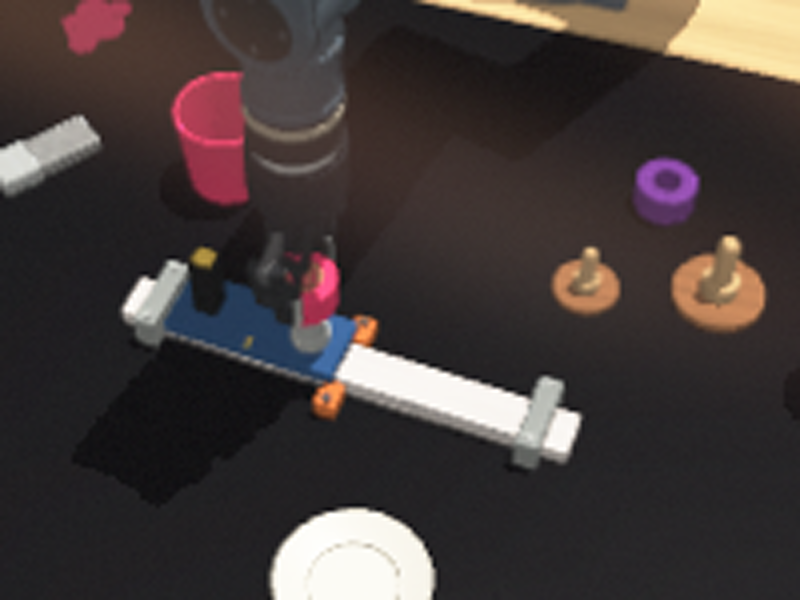

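Request:
apply_moves(
  steps=[0,0,0.6,0,0,0,1.2,0,0,0,1.8,0,0,0,2.2,0,0,0,2.2,0],
)

```text
clock: 9.43
tcp_pos: [0.5974, -0.0582, 0.0724]
ee_rot: [-0.001, 0.999, -0.032, -0.001]
contact_force: [0.4, 0.9, -1.9]
opening: 0.0525
```

Request:
apply_moves(
  steps=[0,0,0.3,0,0,0,0.6,0,0,0,0.9,0,0,0,0.9,0,0,0,0.9,0],
)

```text
clock: 9.85
tcp_pos: [0.5979, -0.0583, 0.0646]
ee_rot: [-0.001, 0.999, -0.032, -0.0]
contact_force: [0.1, 3.9, -1.8]
opening: 0.0525
```

Run:
```python
from h import *
for i in range(3): get_image("wrist")
goal(.5958,-.058,.0596,-3.5)
cv2.imwrite("pics/w10.png",get_image("wrist"))
im=get_image("side"); cv2.imwrite("pics/s10.png",cv2.resize(im[120:270,230:430],None,fx=4,fy=4,interpolation=cv2.INTER_CUBIC))
```

```text
t 10.0 pos [ 0.5979 -0.0583  0.0647] yaw -3.65 tilt [-0.0011 -0.0011 -1.    ]
shift cm [-0.21 -0.02  0.51] twist -0.15 F [ 0.3  3.7 -2.9] op 0.05228107212092681
```

View pics/w10.png

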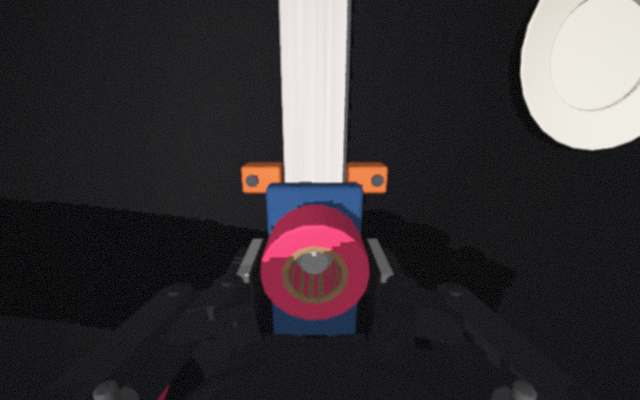

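View pics/s10.png

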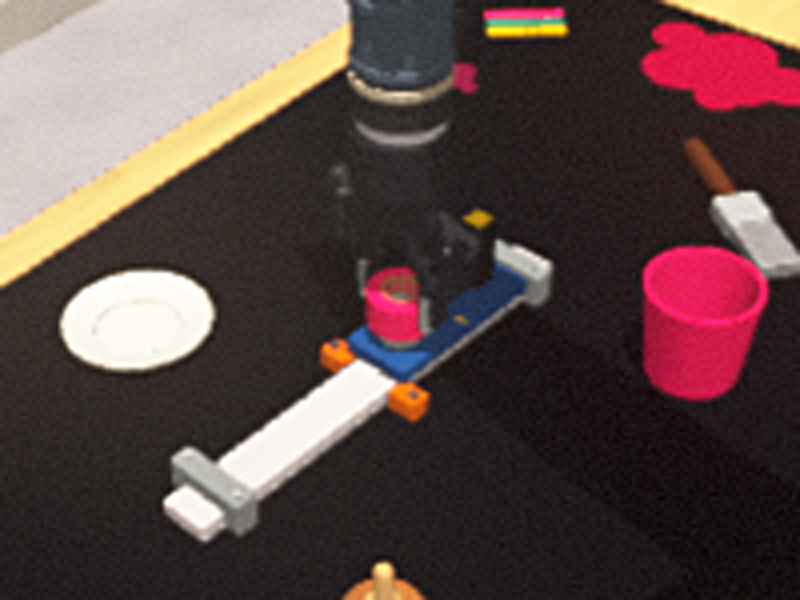

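Request:
apply_moves(
  steps=[0,-0.1,0.1,0,0,-0.15,0.3,0,0,-0.15,0.4,0,0,-0.15,0.5,0,0,-0.15,0.5,0],
)

```text
clock: 10.52
tcp_pos: [0.5988, -0.0579, 0.0605]
ee_rot: [0.0, 0.999, -0.032, 0.001]
contact_force: [0.8, 1.3, 0.2]
opening: 0.0528
```

Run:
```python
from h import *
goal(.5958,-.058,.0596,-3.5)
for i in range(2): get_image("wrist")
goal(.5958,-.058,.0596,-3.5)
```

```text
t 10.52 pos [ 0.5988 -0.0579  0.0605] yaw -3.68 tilt [ 1.1e-03  8.0e-04 -1.0e+00]
shift cm [-0.3   0.03  0.09] twist -0.18 F [0.8 1.3 0.2] op 0.052825279630674286
t 10.62 pos [ 0.5988 -0.0579  0.0606] yaw -3.68 tilt [ 1.e-03  8.e-04 -1.e+00]
shift cm [-0.3   0.03  0.1 ] twist -0.18 F [-0.3  0.9 -0.1] op 0.05251608683770168
```

Request:
apply_moves(
  steps=[0,-0.03,0.1,0,0,-0.03,0.15,0,0,-0.03,0.15,0],
)

```text
clock: 10.87
tcp_pos: [0.5988, -0.0577, 0.0597]
ee_rot: [0.001, 0.999, -0.032, 0.001]
contact_force: [-0.8, -0.2, 3.6]
opening: 0.0524
```

Request:
apply_moves(
  steps=[0,0,0,0,0,0,0,0,0,0,0,0,0,0,0,0,0,0,0,0],
  grip=1,
)

```text
clock: 11.28
tcp_pos: [0.5983, -0.0572, 0.0585]
ee_rot: [0.0, 0.999, -0.032, -0.0]
contact_force: [0.5, 0.0, -0.0]
opening: 0.0854
```

Run:
```python
from h import *
goal(.5958,-.058,.0596,-3.5)
cv2.imwrite("pics/w11.png",get_image("wrist"))
```

```text
t 11.28 pos [ 0.5983 -0.0572  0.0585] yaw -3.67 tilt [-4.e-04  0.e+00 -1.e+00]
shift cm [-0.24  0.1  -0.11] twist -0.17 F [ 0.5  0.  -0. ] op 0.08540059030216661
```

View pics/w11.png

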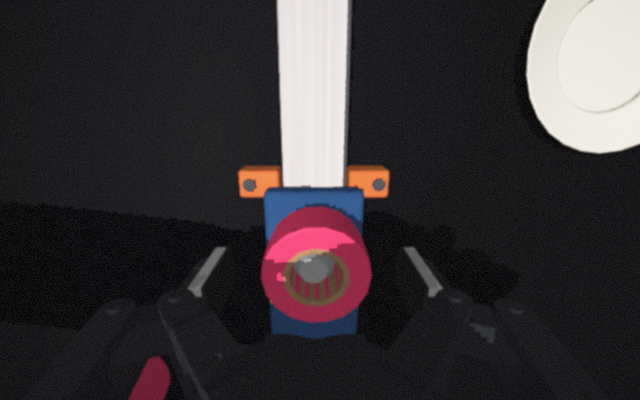

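Request:
apply_moves(
  steps=[0,0,-1,0,0,0,-3,0,0,0,-5.5,0,0,0,-8,0,0,0,-8.5,0],
)

```text
clock: 11.75
tcp_pos: [0.6012, -0.0577, 0.1502]
ee_rot: [0.001, 0.999, -0.032, 0.005]
contact_force: [1.1, -0.7, 2.0]
opening: 0.0853
```

Request:
apply_moves(
  steps=[0,2.2,0,0,0,5,0,0,0,7.5,0,0,0,9,0,0,0,9,0,0],
)

```text
clock: 12.17
tcp_pos: [0.5923, -0.15, 0.1437]
ee_rot: [0.001, 0.999, -0.034, -0.0]
contact_force: [-0.3, 0.4, 0.6]
opening: 0.0854
```

Run:
```python
from h import *
for i in range(3): get_image("wrist")
goal(.593,-.147,.08,-3.5)
ci=camera_info("wrist");im=get_image("wrist");cv2.imwrite("pics/w12.png",im)
print(proj(ci,[(.593,-.147,.095),(.5983,-.0552,.074)]))
im=get_image("side"); cv2.imwrite("pics/s12.png",cv2.resize(im[120:270,230:430],None,fx=4,fy=4,interpolation=cv2.INTER_CUBIC))
```

```text
t 12.32 pos [ 0.5925 -0.1463  0.1437] yaw -3.67 tilt [-4.e-04 -1.e-03 -1.e+00]
shift cm [0.05 0.07 6.37] twist -0.17 F [-0.6  0.8 -0.4] op 0.08530923683887165
[[314.35984892 225.74602699]
 [313.3022437   87.63173823]]
```

View pics/w12.png

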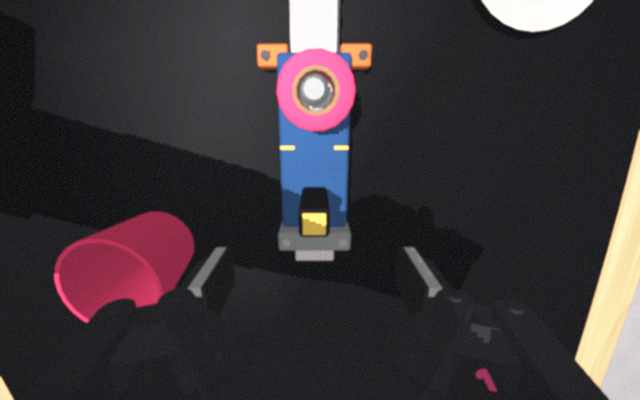

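View pics/s12.png

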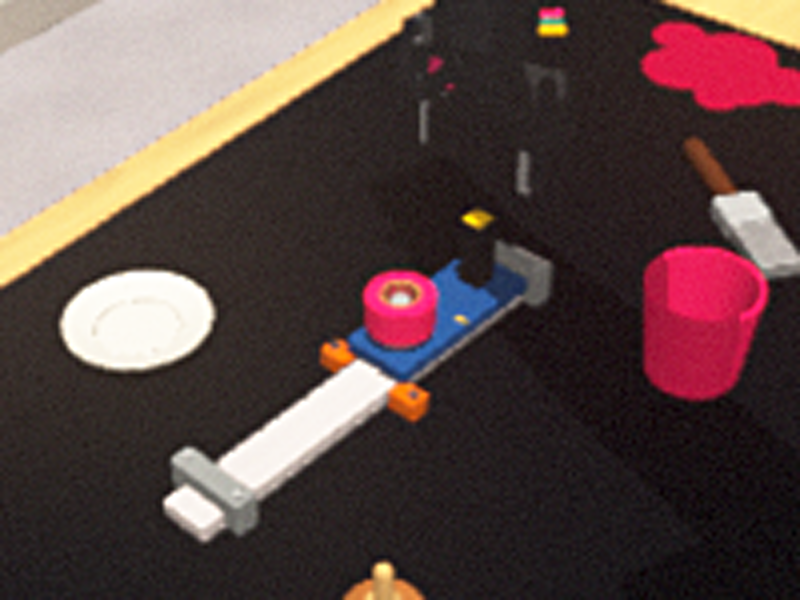

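The roll sits square on the hub with the hub tip showing in its bore. The handle top is at (314,222), about centred under the tool, so I'll lower around it.

Request:
apply_moves(
  steps=[0.05,-0.05,1.5,0,0.05,-0.05,3.2,0,0.05,-0.05,5,0,0.05,-0.05,6.6,0,0.05,-0.05,7.2,0],
)

```text
clock: 12.83
tcp_pos: [0.5915, -0.1445, 0.0687]
ee_rot: [-0.001, 1.0, -0.031, -0.002]
contact_force: [-0.3, 0.7, -0.7]
opening: 0.0855
```

Request:
apply_moves(
  steps=[0,0,0,0,0,0,0,0,0,0,0,0,0,0,0,0,0,0,0,0],
  grip=0,
  newtons=60,
)

```text
clock: 13.25
tcp_pos: [0.594, -0.1467, 0.0734]
ee_rot: [0.0, 0.999, -0.032, 0.001]
contact_force: [-4.6, 0.7, 12.0]
opening: 0.0255
```

Request:
apply_moves(
  steps=[0,0,0,0,0,0,0,0,0,0,0,0,0,0,0,0,0,0,0,0],
)

```text
clock: 13.67
tcp_pos: [0.592, -0.1466, 0.0736]
ee_rot: [0.0, 0.999, -0.032, -0.001]
contact_force: [-6.4, 0.3, 7.0]
opening: 0.0211
```

Run:
```python
from h import *
cv2.imwrite("pics/w13.png",get_image("wrist"))
for i in range(3): get_image("wrist"); goal(.593,-.147,.07,-3.5)
```

```text
t 13.77 pos [ 0.592  -0.1466  0.0736] yaw -3.68 tilt [-1.9e-03  7.0e-04 -1.0e+00]
shift cm [0.11 0.03 0.36] twist -0.18 F [-5.5  1.   5.9] op 0.020937580869873046
t 13.82 pos [ 0.592  -0.1466  0.0736] yaw -3.68 tilt [-1.9e-03  7.0e-04 -1.0e+00]
shift cm [0.11 0.03 0.36] twist -0.18 F [-5.9  2.   6.5] op 0.021192194513422413
t 13.87 pos [ 0.592  -0.1466  0.0736] yaw -3.68 tilt [-1.8e-03  7.0e-04 -1.0e+00]
shift cm [0.11 0.03 0.36] twist -0.18 F [-5.8  1.4  6.1] op 0.0212847833632322
```

View pics/w13.png

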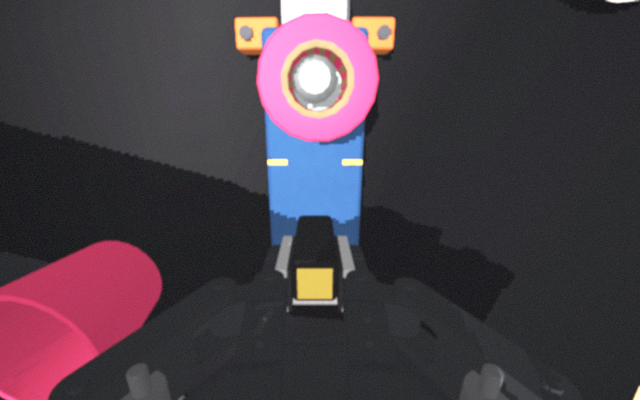

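Request:
apply_moves(
  steps=[-0.12,-0.2,-0.1,0,-0.12,-0.7,-0.1,0,-0.12,-1.3,-0.1,0,-0.12,-2,-0.1,0,-0.12,-2.7,-0.1,0],
)

```text
clock: 14.28
tcp_pos: [0.5934, -0.1241, 0.0737]
ee_rot: [0.005, 0.999, -0.033, -0.0]
contact_force: [-2.4, -10.0, -0.3]
opening: 0.021
```

Run:
```python
from h import *
goal(.597,-.070,.07,-3.5)
```

```text
t 14.28 pos [ 0.5934 -0.1241  0.0737] yaw -3.83 tilt [ 2.0e-04  9.2e-03 -1.0e+00]
shift cm [-0.   -5.42  0.32] twist -0.33 F [ -2.4 -10.   -0.3] op 0.021023027153475957
```

Request:
apply_moves(
  steps=[0,-0.5,0,0,0,-1,0,0,0,-1.5,0,0,0,-2,0,0,0,-2.5,0,0],
)

```text
clock: 14.7
tcp_pos: [0.595, -0.0987, 0.0737]
ee_rot: [0.004, 0.999, -0.033, -0.0]
contact_force: [-2.4, -10.4, 0.4]
opening: 0.0212
```

Request:
apply_moves(
  steps=[0,-0.4,0,0,0,-0.7,0,0,0,-0.9,0,0,0,-1,0,0,0,-1,0,0],
)

```text
clock: 15.12
tcp_pos: [0.5957, -0.0876, 0.0737]
ee_rot: [0.003, 0.999, -0.033, -0.0]
contact_force: [-2.0, -6.8, 0.4]
opening: 0.0214
```

Run:
```python
from h import *
goal(.597,-.070,.07,-3.5)
im=get_image("wrist");cv2.imwrite("pics/w14.png",im)
goal(.597,-.070,.07,-3.5)
im=get_image("side"); cv2.imwrite("pics/s14.png",cv2.resize(im[120:270,230:430],None,fx=4,fy=4,interpolation=cv2.INTER_CUBIC))
```

```text
t 15.12 pos [ 0.5957 -0.0876  0.0737] yaw -3.77 tilt [ 1.0e-04  6.1e-03 -1.0e+00]
shift cm [ 0.02 -1.77  0.36] twist -0.27 F [-2.  -6.8  0.4] op 0.02137438135411217
t 15.17 pos [ 0.5957 -0.0875  0.0737] yaw -3.77 tilt [ 0.      0.0058 -1.    ]
shift cm [ 0.02 -1.76  0.36] twist -0.27 F [-2.2 -6.8  1. ] op 0.02157454849638827
```

View pics/w14.png

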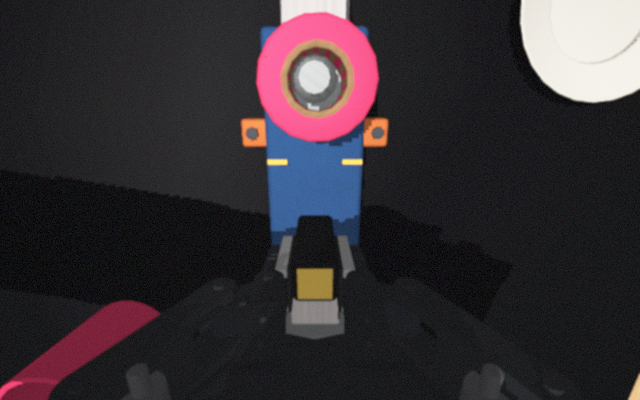

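View pics/s14.png

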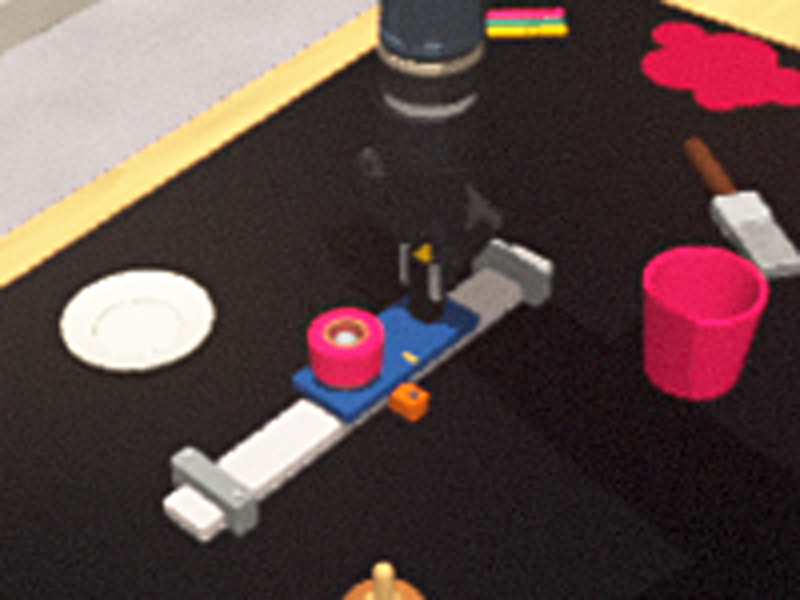

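Run:
```python
from h import *
ci=camera_info("wrist");print(onz(ci,(314.5,132),.018)-onz(ci,(315,162),.034))
```

```text
[ 0.00084487  0.01680459 -0.016     ]
```

Request:
apply_moves(
  steps=[0,-0.2,0,0,0,-0.4,0,0,0,-0.6,0,0,0,-0.8,0,0,0,-0.9,0,0],
)

```text
clock: 15.63
tcp_pos: [0.5962, -0.079, 0.0736]
ee_rot: [0.003, 0.999, -0.033, -0.0]
contact_force: [-2.9, -8.6, 0.8]
opening: 0.0215
```

Request:
apply_moves(
  steps=[0,-0.1,0,0,0,-0.2,0,0,0,-0.2,0,0],
)

```text
clock: 15.88
tcp_pos: [0.5965, -0.0751, 0.0736]
ee_rot: [0.001, 0.999, -0.033, 0.0]
contact_force: [-1.0, -2.8, 2.6]
opening: 0.0213
```

Request:
apply_moves(
  steps=[0,-0.1,0,0,0,-0.1,0,0],
)

```text
clock: 16.05
tcp_pos: [0.5966, -0.0727, 0.0736]
ee_rot: [0.0, 0.999, -0.032, 0.0]
contact_force: [-2.2, -2.8, 3.7]
opening: 0.0211
```

Request:
apply_moves(
  steps=[0,-0.1,0,0,0,-0.1,0,0],
)

```text
clock: 16.22
tcp_pos: [0.5967, -0.0717, 0.0736]
ee_rot: [0.0, 0.999, -0.032, 0.0]
contact_force: [-3.6, -2.4, 5.8]
opening: 0.0213
```

Push force has dropped from about 8 N to about 2.5 N, so the carriage is being drawn in. Continuing in 1 mm steps.

Request:
apply_moves(
  steps=[0,-0.1,0,0,0,-0.1,0,0],
)

```text
clock: 16.38
tcp_pos: [0.5967, -0.0715, 0.0736]
ee_rot: [0.001, 0.999, -0.032, 0.0]
contact_force: [-4.4, -4.1, 4.2]
opening: 0.0214
```

Request:
apply_moves(
  steps=[0,-0.1,0,0,0,-0.1,0,0],
)

```text
clock: 16.55
tcp_pos: [0.5967, -0.0714, 0.0736]
ee_rot: [0.002, 0.999, -0.032, -0.0]
contact_force: [-3.8, -6.9, 5.7]
opening: 0.0213
```

Request:
apply_moves(
  steps=[0,-0.1,0,0,0,-0.1,0,0],
)

```text
clock: 16.72
tcp_pos: [0.5967, -0.0714, 0.0736]
ee_rot: [0.003, 0.999, -0.033, -0.0]
contact_force: [-3.8, -9.4, 5.4]
opening: 0.0214
```

Run:
```python
from h import *
im=get_image("wrist");cv2.imwrite("pics/w15.png",im)
goal(.597,-.070,.07,-3.5)
im=get_image("side"); cv2.imwrite("pics/s15.png",cv2.resize(im[120:270,230:430],None,fx=4,fy=4,interpolation=cv2.INTER_CUBIC))
```

```text
t 16.77 pos [ 0.5967 -0.0714  0.0736] yaw -3.74 tilt [-0.      0.0061 -1.    ]
shift cm [ 0.02 -0.14  0.36] twist -0.24 F [-4.4 -9.4  5.6] op 0.021126718185949418
```

View pics/w15.png

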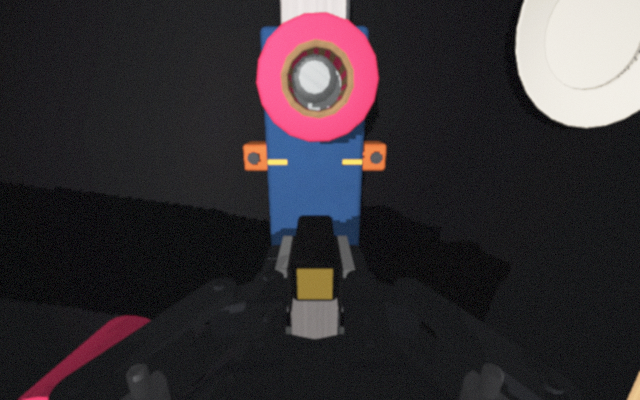

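View pics/s15.png

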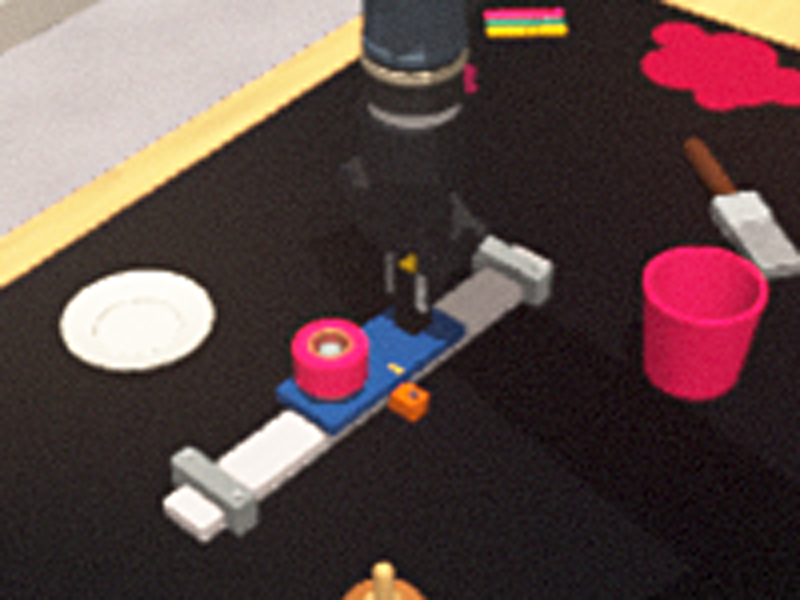

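The wrist view has the yellow marks (row 162) level with the orange tabs (row 157). The push rose 7 N with the carriage standing still. I'll ease the push off and check.

Request:
apply_moves(
  steps=[0,0.1,0,0,0,0.25,0,0,0,0.25,0,0,0,0.25,0,0,0,0.25,0,0],
)

```text
clock: 17.23
tcp_pos: [0.5967, -0.0715, 0.0736]
ee_rot: [0.001, 0.999, -0.032, 0.0]
contact_force: [-3.8, -3.5, 5.8]
opening: 0.0211
```

Run:
```python
from h import *
for i in range(5): get_image("wrist"); goal(.597,-.070,.07,-3.5)
im=get_image("wrist");cv2.imwrite("pics/w16.png",cv2.resize(im[0:330,200:440],None,fx=1.8,fy=1.8)); ci=camera_info("wrist");print(onz(ci,(314.5,157),.018)-onz(ci,(315,162),.034))
```

```text
t 17.28 pos [ 0.5967 -0.0715  0.0736] yaw -3.68 tilt [ 1.0e-04  1.4e-03 -1.0e+00]
shift cm [ 0.02 -0.15  0.36] twist -0.18 F [-3.7 -3.1  5.5] op 0.020923464222892995
t 17.33 pos [ 0.5967 -0.0715  0.0736] yaw -3.68 tilt [ 1.0e-04  1.4e-03 -1.0e+00]
shift cm [ 0.02 -0.15  0.36] twist -0.18 F [-4.2 -4.1  5.8] op 0.02109947322674912
t 17.38 pos [ 0.5967 -0.0715  0.0736] yaw -3.68 tilt [ 1.0e-04  1.5e-03 -1.0e+00]
shift cm [ 0.02 -0.15  0.36] twist -0.18 F [-4.5 -3.   5.5] op 0.02105086780265296
t 17.43 pos [ 0.5967 -0.0715  0.0736] yaw -3.68 tilt [ 2.0e-04  1.4e-03 -1.0e+00]
shift cm [ 0.02 -0.15  0.36] twist -0.18 F [-3.2 -3.4  5.7] op 0.021098664514653975
t 17.48 pos [ 0.5967 -0.0715  0.0736] yaw -3.68 tilt [ 1.0e-04  1.4e-03 -1.0e+00]
shift cm [ 0.02 -0.15  0.36] twist -0.18 F [-3.3 -3.   5.5] op 0.020974951822779513
[-0.00024835  0.00043955 -0.016     ]
```

View pics/w16.png

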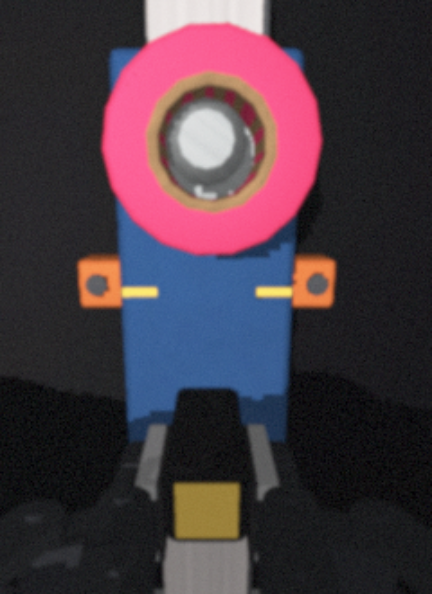

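The ball mark is within 0.5 mm of the clamp, everything is still, and the roll is seated. I'm handing in.

```bash
python3 -c "
from station import *
print(close_job())"
```

```text
the job is handed in; nothing more can be done
None
```

I lifted the pink roll off its spindle, lowered it over the steel hub and let it go. I then gripped the black handle at 60 N and slid the carriage about 75 mm to the notch. I handed in at about 17.5 s, still gripping the handle; the hand-in gave no verdict.

**Roll:** Just before I let go, the tool felt about 3.6 N of contact from below. Afterwards the side and wrist pictures showed the roll upright and flat on its seat, and it stayed there through the slide.

**Notch:** The push fell from about 8 N to 2.5 N, then rose 7 N to 9.4 N with the carriage standing still. In the last wrist picture the ball marks were within 0.5 mm of the orange clamp's middle. I then eased the push to about 3 N; the position stayed constant and the fingers stood 21 mm apart on the post.

**Bystanders:** The tool went near none of the pot, tub, plate or brush, and nothing showed them moving. I did not measure their positions again at the end.

**Disagreements:** The wrist camera placed things 2–4 mm away from where the two fixed cameras did. I therefore placed the roll by its offset from the hub within the wrist view, and it went down with only a light sideways touch of about 4 N. About 4 N sideways and 6 N upward remained in the final grip, steady. I had no direct reading of how far the ball dropped.

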